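Take the sieve cassette out of a bench herb mill for cleaning

ROBOT

A 6-joint arm with a two-finger parallel gripper is mounted at the origin on the work surface. World frame = base frame: x ahead of the robot, y to its left, z up, the work surface at z = 0. Lengths are in mm, angles in rad, forces in N, time in s.
With the tool pointing down it reaches from about 350 to 875 mm from the base axis. Payload 4.2 kg.
Tool frame: the origin (TCP) lies between the finger pads; the fingertips stand 14 mm ahead of it and the grasp point (between the pads) lies 5 mm behind it; z points along the fingers, y is the line along which they close (so a half turn about z gives the same grasp; the last joint's range is limited). The gripper opens to 85 mm and grips with 20 to 120 N. Pads are 22 mm wide; open, the fingers measure 114 mm over their backs; the gripper's body (76 mm by 85 mm) begins 54 mm behind the grasp point. The pads swing forward as they close: fully open they stand 13 mm farther back than shut.
Start: joints at [1.362, 0.385, 0.008, 0, -1.194, -0.259], TCP at [281.794, 557.846, 245.312] pointing down, gripper open.
Joint ranges: [-3.14, 3.14], [-1.21, 2.06], [-1.07, 1.41], [-3.16, 2.05], [-2.99, -0.16], [-3.1, 3.1]. Speed limits (rad/s): [2.79, 2.79, 3.14, 3.14, 3.14, 3.14].

INTERFACE

Orientations are given as a unit quaternion [x, y, z, w].
In Python, from bench import * gives the robot as it stands.
- The arm moves only by the tool carry_out, never from a script. Its argument "motion" is a list of rows, each a list of 7 numbers: the turn, a rotation vector about the tool's x, y, z in rad, then the shift along the tool's x, y, z in mm, then the opening, from -1 (shut) to 1 (fully open), so that 0 is half open. A call has 1 to 5 rows; each row is the pose to reach, as a shift and turn from the pose commanded when the call began, along the tool's axes at that moment; what a row does not reach only later rows make up. A row lasts 1/8 s, in which the tool goes at most 62.5 mm and 10.7 degrees, less where a joint would pass 70% of its speed; a pose out of reach is approached as far as the arm can. A call with a gripper value outside its range is refused whole. The fingers move at their own pace and stop on an object; the grip force is fixed at half the most. Time passes only in rows, so rows that repeat a pose let the fingers close. It gives the time, the measured TCP pose, the force, the opening and the grip force at its end, in the units of the state.
- read_state(): the state, without advancing time (a new reading comes with each control period).
- get_image(name): name is "scene" or "top" or "wrist"; returns a dict with "color" (480x640x3 uint8, blue, green, red), "mtx" (3x3 intrinsics, pixels), "position" and "orientation" of the camera in the world. Camera axes: x right, y down, z forward; pixel columns grow to the right and rows downward; lengths in mm; the calibration is good to about 2 mm. A picture is of the moment at which its call begins. There is no depth.
- job_done(): hands the job in; it is judged then, once.
The state is a dict: "clock": time; "joints": joint angles; "joint_vel": joint speeds; "joint_efforts": joint torques, N m; "position": TCP position; "ee_rot": TCP orientation; "contact_force": force on the tool from outside, world axes, zero at the start; "wrist_torque": the same for the moment, N m; "gripper_width": finger opening in mm; "grasp_force": force on a finger pad.
Only numpy, scipy, OpenCV 4.12 (cv2) and the standard library are available. Lean on these libraries where they do the work, as an engineer would, in place of code of your own. Each camera call takes 0.05 s, during which the arm holds its last target. There are 200 camera calls.

TASK

First switch the herb mill off by throwing the red toggle on the grey isolator box over to its white side; then pull the mill's sprung red T-handled plunger up and twist it so that it stays latched open when you let go; then slide the sieve cassette out by its blue bar and lay it the right way up and flat inside the white tray, setting it down, not dropping it. Leave the toggle off and the plunger latched open, and do not disturb the other things on the counter.

Things in the scene. Friction and masses are not known exactly. Their poses are not given: they have to be found in the camera images.
- mill: bench herb mill, bolted down: grey base 20 mm high spanning x -80 to +170, y -118 to +118 mm. Origin on the counter under the cassette's seat; x points to its rear (green hood), z up. Steel drum at the rear (100 mm diameter, 175 mm high, axis at x +118, y -62 mm). Two guide rails for the cassette at y +-49.5 mm (6 mm thick, tops 32 mm above the counter) run from x -65 to +40 mm.
- hood_front (a point): middle of the upper front edge of the mill's green hood, 35 mm to the rear of the mill's origin. The hood is 100 mm wide, its top 90 mm and its underside 38 mm above the counter; it covers the rear 25 mm of the seated cassette.
- bracket (a point): point on the plunger's axis (mill x 0, y +68 mm), on the top of the dark bracket arm, 52 mm above the counter. The arm is 4 mm thick, 30 mm wide in the mill's x, overhangs the cassette's ear and stands on a post at mill y +104 mm.
- plunger (a joint): lift of the sprung plunger in m, 0 to 0.020; at 0 its 8 mm pin passes through the cassette's ear. Spring 6 N at the bottom, 12 N at the top. A slot in the brass collar stops it twisting until lifted 14 mm. Lifted 16 mm or more, twisted either way by over 0.5 rad (a quarter turn is best) and released, it rests on the collar at about 0.014; untwisted it springs back.
- tee (a joint): twist of the plunger's T-handle in rad about the vertical, -1.5 to 1.5, anticlockwise from above positive; 0 = in line with the slot; stays where it is left when latched.
- tee_grip (a point): centre of the red T-handle, a horizontal bar 44 mm long (its own x, along the mill's x at the start) x 12 mm thick (y) x 16 mm high; about 90 mm above the counter when down. Free space of 20 mm and more below the bar beside the stem, collar top 68 mm above the counter.
- cassette: loose sieve cassette: aluminium frame 120 x 90 x 11 mm, about 0.28 kg; origin at the centre of its underside, axes as the mill's and origin 20 mm above the mill's when seated. On its +y side an ear, 40 mm long in x, out to y +85 mm, 16 to 22 mm above the underside, has the 12 mm pin hole. Unpinned, it slides out level to the mill's -x; lift it only after 45 mm or more, clear of hood and bracket.
- cassette_bar (a point): point on the blue grip bar of the cassette, 13 mm below the bar's top; bar 44 mm long (own y) x 12 mm thick (x), top 65 mm above the cassette's underside, at x -15 mm of the cassette.
- isolator: grey isolator box 100 x 70 x 50 mm, bolted down, origin under its centre. Green patch on its top towards its +x (on), white patch towards its -x (off). Toggle pivot 52 mm above the counter over the origin, pivot axis along its y.
- toggle (a joint): angle of the toggle in rad: +0.6 = on, leaning to the box's +x (green side); -0.6 = off, leaning to -x (white side). Over-centre: past upright it tips to the other stop by itself; about 1 N at the ball.
- toggle_tip (a point): centre of the toggle's red ball, 22 mm diameter, 55 mm from the pivot; 10 mm steel rod below it.
- tray: white cleaning tray, fixed, 210 (x) x 190 (y) x 22 mm, walls 5 mm; origin under its centre.
- tray_in (a point): centre of the tray's inner floor, 5 mm above the counter.
- oil_jar: small amber jar, 36 mm diameter, 75 mm high, standing on the mill's base beside the cassette's -y rail; leave alone. Origin under its centre.
- tall_bottle: amber bottle 60 mm diameter, 190 mm high; leave alone. Origin under its centre.
- mortar: white bowl 100 mm diameter, 70 mm high; leave alone. Origin under its centre.
- tumbler: glass 66 mm diameter, 85 mm high, standing in front of the mill; leave alone. Origin under its centre.
- spice_tin: yellow tin 60 mm diameter, 60 mm high, standing in front of the mill; leave alone. Origin under its centre.
- weight: brass weight 40 mm diameter, 44 mm high, standing on the rear of the mill's hood; leave alone. Origin under its centre.
Things that resemble listed ones, but are neither listed nor needed, are in the scene too. Leave any yellow look-alike of the cassette alone.

How it is judged (in metres and radians):
On the way, in this order (a step that is already met when the one before it is completed fails the run):
1. the toggle is off, leaning to the white side (value of joint toggle below -0.4 rad), for 0.2 s.
2. the plunger is latched open, released by the fingers (value of joint toggle below -0.4 rad and value of joint plunger above 0.01 m and contact force between the fingers and tee below 0.05 N), for 0.3 s.
3. the cassette has been slid out of its seat by 40 mm or more, the toggle off and the plunger open (value of joint toggle below -0.4 rad and value of joint plunger above 0.01 m and x of cassette in the frame of mill below -0.04 m).
At the end, for the whole second after the job is handed in: The cassette lies at rest inside the white tray, right way up and flat (tilt under 0.08 rad, underside within 6 mm of the tray floor, its centre within 75 mm of the tray's centre), the toggle is off (below -0.4 rad) and the plunger is still latched open (lift above 10 mm) (value of joint toggle below -0.4 rad and value of joint plunger above 0.01 m and linear speed of cassette below 0.02 m/s and z of cassette in the frame of tray_in between -0.004 and 0.006 m and angle between cassette's own z axis and vertical below 0.08 rad and horizontal distance between cassette and tray_in below 0.075 m); the robot touches nothing.
It fails at once if a bystander (jar, bottle, mortar, tumbler, tin or weight) is displaced by more than 30 mm (distance of any of oil_jar, tall_bottle, mortar, tumbler, spice_tin, weight from where it was at the start of the episode above 0.03 m).
It fails at once if the cassette is let go of in the air, more than 30 mm above the tray floor (z of cassette in the frame of tray_in above 0.03 m and horizontal distance between cassette and mill above 0.12 m and contact force between anything else and cassette below 0.02 N).
It also fails if it takes over 64 s, if anything falls off the work surface, if the arm or the gripper's body presses on something with over 40 N, if the wrist force passes 120 N, or if a joint passes its speed limit or range.

## Working session

There is one attempt and no reset: what is moved stays moved. The work goes in short steps, Python scripts to look and compute and a tool call to move; the robot and the scene stay as the last step left them, time stands still between calls to the robot, and variables do not carry over. Pictures are saved under pics/ and viewed, at most 10 in all, crops included, and the job is handed in when it is done.

Besides the shell and the picture viewer there is one more tool, called as name([rows], argument=value, ...), one row to a line, values as JSON. carry_out: Moves the arm, as the interface text tells. Its arguments: {"type":"object","properties":{"motion":{"type":"array"}},"required":["motion"]}

```bash
mkdir -p pics; ls; python3 - <<'E'
from bench import *
import cv2
for n in ("scene","top"):
    d=get_image(n); cv2.imwrite(f"pics/{n}0.png",d["color"]); print(n,d["mtx"],d["position"],d["orientation"])
s=read_state(); print(s)
E
```

```text
pics
scene [[598.17377428   0.         316.24258971]
 [  0.         598.17377428 242.19918366]
 [  0.           0.           1.        ]] [1477.39940383 -289.28374805  865.97588038] [ 0.71973682  0.53278388 -0.27199139 -0.35233639]
top [[464.62928831   0.         317.01939785]
 [  0.         464.62928831 235.78724879]
 [  0.           0.           1.        ]] [ 397.44289649   -9.69550497 1271.65345168] [ 0.71092266 -0.70175692  0.03615174 -0.02862265]
{'clock': 0.1, 'joints': array([ 1.36164229e+00,  3.85505988e-01,  6.76095793e-03, -4.40272379e-04,
       -1.19402943e+00, -2.58620177e-01]), 'joint_vel': array([ 1.97589222e-03, -6.15130355e-04,  3.75801883e-03,  8.59604991e-05,
       -2.82833331e-04, -1.87956902e-04]), 'joint_efforts': array([ 1.01908731e-04, -3.93319738e+01,  1.88929850e+01,  4.19791862e+00,
       -2.57888241e-03,  6.03045208e-06]), 'position': array([281.55939812, 557.42496003, 244.31368404]), 'ee_rot': array([ 9.72753551e-01, -2.31839402e-01, -1.80092647e-04,  9.93825319e-04]), 'contact_force': array([ 0.2347171 ,  0.52370795, -0.34033468]), 'wrist_torque': array([-0.03625014, -0.00133163, -0.02045071]), 'grasp_force': 0.0, 'gripper_width': 85.28602841846364}
```

View pics/scene0.png

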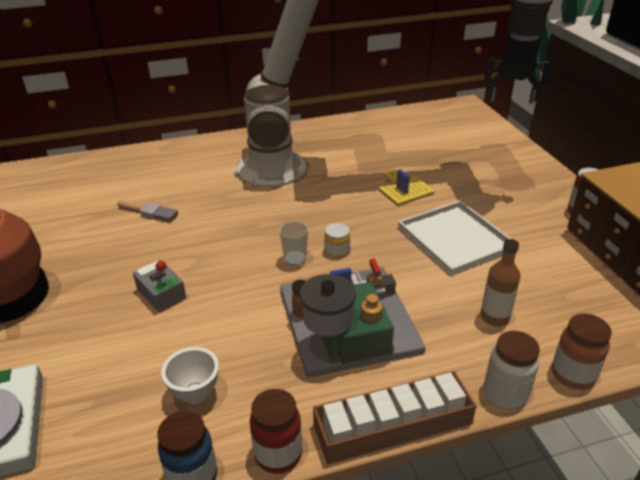

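View pics/top0.png

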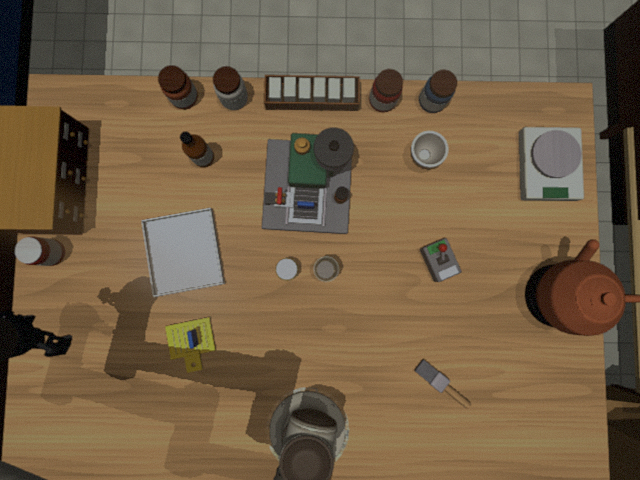

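The top view shows the mill at about (307,186), the isolator at (440,259) with the red ball at (443,248), the tray at (183,251), and the blue bar at (306,204). There are two possible cassettes: the grey one in the mill at (306,204) and the yellow one at (190,340). The grey one fits because it sits in the mill's rails and has the blue bar. I'll check this in enlarged crops.

```bash
python3 - <<'E'
import cv2,numpy as np
t=cv2.imread("pics/top0.png"); s=cv2.imread("pics/scene0.png")
def c(i,x,y,w,h,k): return cv2.resize(i[y:y+h,x:x+w],None,fx=k,fy=k,interpolation=cv2.INTER_CUBIC)
a=c(t,255,125,100,115,5)   # 500x575
b=c(t,415,230,50,57,5)    #250x285
d=c(t,135,200,95,103,2.63)
d=cv2.resize(d,(250,290))
m=np.hstack([a,np.vstack([b,d])]); cv2.imwrite("pics/crop1.png",m); print(m.shape)
E
```

```text
(575, 750, 3)
```

View pics/crop1.png

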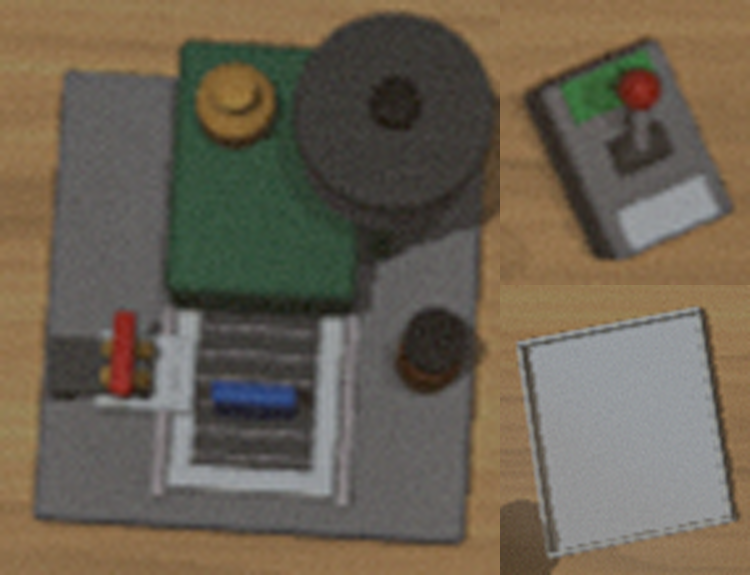

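The crop confirms the grey cassette with its blue bar at (305.6,204). It also shows the red tee at (279.6,195.4) and the ball at (442.6,247.6), on the green side. The jar stands at about (342,195).

```bash
cat > h.py <<'E'
from bench import *
import numpy as np, cv2
from scipy.spatial.transform import Rotation as R
def ray(d,px,z):
    M=R.from_quat(d["orientation"]).as_matrix(); p=np.array(d["position"])
    v=M@np.linalg.inv(d["mtx"])@[px[0],px[1],1]
    return p+v*(z-p[2])/v[2]
def proj(d,P):
    M=R.from_quat(d["orientation"]).as_matrix(); q=d["mtx"]@(M.T@(np.array(P)-d["position"])); return q[:2]/q[2]
def rel(xyz,yaw=None,s=None):
    """shift/turn in the tool frame to reach TCP xyz with tool down, closing line (tool y) at world angle yaw"""
    s=s or read_state(); A=R.from_quat(s["ee_rot"]); 
    sh=A.inv().apply(np.array(xyz)-s["position"])
    y=A.as_matrix()[:,1]; cur=np.arctan2(y[1],y[0]); 
    if yaw is None: yaw=cur
    d=(yaw-cur+np.pi/2)%np.pi-np.pi/2
    Y=np.array([np.cos(cur+d),np.sin(cur+d),0]);Z=np.array([0,0,-1.]);X=np.cross(Y,Z)
    B=R.from_matrix(np.c_[X,Y,Z]); rv=(A.inv()*B).as_rotvec()
    print("pos",s["position"].round(1),"yaw",round(cur,3),"turn",rv.round(3),"shift",sh.round(1),"j6",s["joints"].round(2),"t",s["clock"],"F",s["contact_force"].round(1),"w",round(s["gripper_width"],1))
    return rv,sh
E
python3 - <<'E'
from h import *
d=get_image("top")
P=lambda n,px,z:print(n,ray(d,px,z).round(1))
for px in [(268,139.4),(263,228),(348,233)]:P("base",px,20)
for px in [(288.6,183.6),(325.4,185)]:P("hoodfront",px,90)
for px in [(279.8,187.4),(279.2,204),(279.6,195.4)]:P("tee",px,98)
P("bar",(305.6,204),85);P("barL",(297.5,203),85);P("barR",(314,205),85)
P("ball",(442.6,247.6),97.4)
for px in [(424.6,248.4),(446,238.4),(461,272),(438,281.4)]:P("iso",px,50)
for px in [(142.6,220.6),(211,208.9),(224.4,283.5),(154,295.9)]:P("tray",px,22)
P("jar",(342,192.5),95);P("drum",(333.5,147),175);P("weight",(302,144),134);P("tin",(287.5,265),60);P("tumbler",(325.5,266),85)
rel((281,557,244),0)
E
```

```text
base [777.3 116.   20. ]
base [531.7 124.1  20. ]
base [ 521.3 -106.1   20. ]
hoodfront [640.3  53.4  90. ]
hoodfront [638.  -41.6  90. ]
tee [628.4  75.3  98. ]
tee [585.5  75.9  98. ]
tee [607.7  75.4  98. ]
bar [588.5   8.8  85. ]
barL [590.8  29.8  85. ]
barR [586.2 -12.9  85. ]
ball [ 479.6 -340.9   97.4]
iso [ 480.2 -306.5   50. ]
iso [ 507.5 -363.6   50. ]
iso [ 419.2 -402.    50. ]
iso [ 393.9 -341.    50. ]
tray [547.2 448.7  22. ]
tray [581.6 265.8  22. ]
tray [381.1 223.4  22. ]
tray [346.  409.1  22. ]
jar [618.1 -84.3  95. ]
drum [714.  -57.9 175. ]
weight [732.3  19.3 134. ]
tin [431.5  53.9  60. ]
tumbler [429.5 -44.3  85. ]
pos [281.6 557.5 244.5] yaw -2.039 turn [ 1.000e-03 -1.000e-03  1.103e+00] shift [-0.3  0.7  0.5] j6 [ 1.36  0.39  0.01 -0.   -1.19 -0.26] t 0.15 F [-0.4  0.5  0.4] w 85.5
```

```bash
cat >> h.py <<'E'
def plan(wps,start=None,maxd=300,maxr=0.9):
    """wps: (x,y,z,yaw_of_tool_y (continuous), grip). Prints one end row per 5-row call."""
    s=read_state()
    A=R.from_quat(s["ee_rot"]).as_matrix()[:,1]; p=np.array(s["position"]); yaw=np.arctan2(A[1],A[0])
    if start: p,yaw=np.array(start[:3],float),start[3]
    print("from",p.round(1),round(yaw,3),"t",s["clock"],"j",s["joints"].round(2),"w",round(s["gripper_width"],1),"F",s["contact_force"].round(1))
    for w in wps:
        q=np.array(w[:3],float); D=q-p; dy=w[3]-yaw
        n=int(max(1,np.ceil(np.linalg.norm(D)/maxd),np.ceil(abs(dy)/maxr)))
        for i in range(n):
            c,si=np.cos(yaw),np.sin(yaw); y=np.array([c,si,0]);x=np.array([-si,c,0])
            d=D/n
            print("  row",[0,0,round(-dy/n,3),round(d@x,1),round(d@y,1),round(-d[2],1),w[4]])
            p=p+d; yaw+=dy/n
        print(" ->",w)
E
python3 - <<'E'
from h import *
Y=1.971-2*np.pi
plan([(517,-324,180,Y,-1),(517,-324,99,Y,-1),(445,-355,99,Y,-1)],(281.8,557.8,245.3,-2.039))
E
```

```text
from [281.8 557.8 245.3] -2.039 t 0.15 j [ 1.36  0.39  0.01 -0.   -1.19 -0.26] w 85.5 F [-0.4  0.5  0.4]
  row [0, 0, 0.568, np.float64(152.0), np.float64(170.2), np.float64(16.3), -1]
  row [0, 0, 0.568, np.float64(219.7), np.float64(61.7), np.float64(16.3), -1]
  row [0, 0, 0.568, np.float64(218.3), np.float64(-66.3), np.float64(16.3), -1]
  row [0, 0, 0.568, np.float64(148.3), np.float64(-173.3), np.float64(16.3), -1]
 -> (517, -324, 180, -4.312185307179586, -1)
  row [0, 0, -0.0, np.float64(0.0), np.float64(0.0), np.float64(81.0), -1]
 -> (517, -324, 99, -4.312185307179586, -1)
  row [0, 0, -0.0, np.float64(78.4), np.float64(-0.5), np.float64(-0.0), -1]
 -> (445, -355, 99, -4.312185307179586, -1)
```

carry_out([
  [0,0,0.57,152,170,16,-1],
  [0,0,0.57,152,170,16,-1],
  [0,0,0.57,152,170,16,-1],
  [0,0,0.57,152,170,16,-1],
  [0,0,0.57,152,170,16,-1],
])

```text
clock: 0.78
position: [340.9, 334.8, 229.2]
ee_rot: [0.868, -0.497, -0.0, 0.0]
contact_force: [0.8, 1.3, 0.4]
gripper_width: 0.7
grasp_force: 0.0
```

carry_out([
  [0,0,0.57,220,62,16,-1],
  [0,0,0.57,220,62,16,-1],
  [0,0,0.57,220,62,16,-1],
  [0,0,0.57,220,62,16,-1],
  [0,0,0.57,220,62,16,-1],
])

```text
clock: 1.4
position: [399.5, 115.1, 213.1]
ee_rot: [-0.693, 0.721, 0.0, -0.0]
contact_force: [-0.2, 0.1, -0.2]
gripper_width: 0.3
grasp_force: 0.0
```

carry_out([
  [0,0,0.57,218,-66,16,-1],
  [0,0,0.57,218,-66,16,-1],
  [0,0,0.57,218,-66,16,-1],
  [0,0,0.57,218,-66,16,-1],
  [0,0,0.57,218,-66,16,-1],
])

```text
clock: 2.02
position: [458.2, -104.7, 196.7]
ee_rot: [-0.462, 0.887, 0.0, -0.0]
contact_force: [0.7, -0.2, -0.5]
gripper_width: -0.4
grasp_force: 0.0
```

carry_out([
  [0,0,0.57,148,-173,16,-1],
  [0,0,0.57,148,-173,16,-1],
  [0,0,0.57,148,-173,16,-1],
  [0,0,0.57,148,-173,16,-1],
  [0,0,0.57,148,-173,16,-1],
])

```text
clock: 2.65
position: [516.1, -324.5, 180.1]
ee_rot: [-0.195, 0.981, 0.0, -0.0]
contact_force: [0.1, 0.5, -0.5]
gripper_width: 0.0
grasp_force: 0.0
```

carry_out([
  [0,0,0,0,0,60,-1],
  [0,0,0,0,0,81,-1],
  [0,0,0,0,0,81,-1],
])

```text
clock: 3.02
position: [514.4, -321.5, 98.7]
ee_rot: [-0.197, 0.98, 0.001, -0.002]
contact_force: [0.0, -0.2, -0.3]
gripper_width: -0.0
grasp_force: 0.0
```

carry_out([
  [0,0,0,16,0,0,-1],
  [0,0,0,32,0,0,-1],
  [0,0,0,48,0,0,-1],
  [0,0,0,64,0,0,-1],
  [0,0,0,78,0,0,-1],
])

```text
clock: 3.65
position: [442.3, -354.2, 100.3]
ee_rot: [-0.195, 0.981, -0.0, 0.002]
contact_force: [21.1, 20.1, -2.4]
gripper_width: 0.3
grasp_force: 12.6
```

carry_out([
  [0,0,0,0,0,0,-1],
  [0,0,0,-50,0,0,-1],
  [0,0,0,-60,0,-40,-1],
  [0,0,0,-60,0,-100,-1],
  [0,0,0,-60,0,-100,-1],
])

```text
clock: 4.28
position: [500.3, -332.5, 205.8]
ee_rot: [-0.196, 0.981, -0.003, 0.004]
contact_force: [-0.0, 0.7, -1.1]
gripper_width: 0.1
grasp_force: 0.0
```

```bash
python3 - <<'E'
from h import *
d=get_image("top"); t=d["color"]
a=cv2.resize(t[215:295,400:480],None,fx=5,fy=5,interpolation=cv2.INTER_CUBIC)
s=get_image("scene")["color"]; b=cv2.resize(s[240:320,120:200],None,fx=5,fy=5,interpolation=cv2.INTER_CUBIC)
cv2.imwrite("pics/tog.png",np.hstack([a,b]))
# tee handle: mill (604.. ), yaw -0.04 ; closing line along mill y
Y=np.pi/2-.04-2*np.pi
plan([(607,75,200,Y,0.2),(607,75,120,Y,0.2)])
E
```

```text
from [ 497.4 -331.   200.6] 1.964 t 4.375 j [-0.32  0.37 -0.13 -0.   -1.07 -0.86] w -0.1 F [ 0.1  1.3 -0.3]
  row [0, 0, np.float64(0.84), np.float64(-32.1), np.float64(41.6), np.float64(0.1), 0.2]
  row [0, 0, np.float64(0.84), np.float64(9.6), np.float64(51.7), np.float64(0.1), 0.2]
  row [0, 0, np.float64(0.84), np.float64(44.9), np.float64(27.4), np.float64(0.1), 0.2]
  row [0, 0, np.float64(0.84), np.float64(50.4), np.float64(-15.1), np.float64(0.1), 0.2]
  row [0, 0, np.float64(0.84), np.float64(22.4), np.float64(-47.6), np.float64(0.1), 0.2]
  row [0, 0, np.float64(0.84), np.float64(-20.4), np.float64(-48.4), np.float64(0.1), 0.2]
  row [0, 0, np.float64(0.84), np.float64(-49.7), np.float64(-17.1), np.float64(0.1), 0.2]
  row [0, 0, np.float64(0.84), np.float64(-45.9), np.float64(25.6), np.float64(0.1), 0.2]
 -> (607, 75, 200, -4.75238898038469, 0.2)
  row [0, 0, np.float64(-0.0), np.float64(0.0), np.float64(0.0), np.float64(80.0), 0.2]
 -> (607, 75, 120, -4.75238898038469, 0.2)
```

View pics/tog.png

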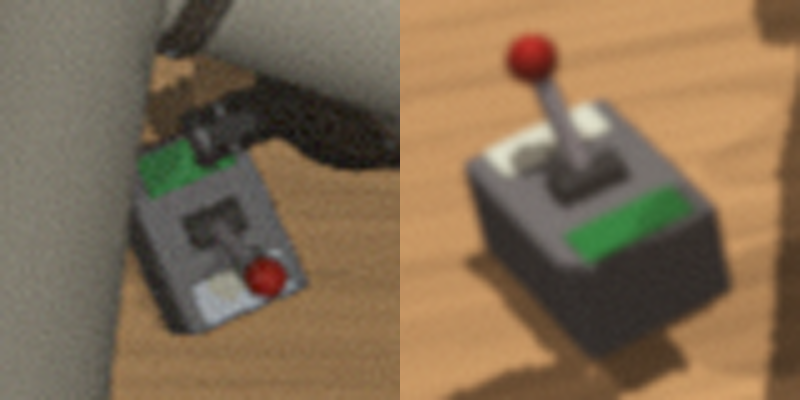

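Toggle is off: the red ball is over the white patch (left crop at (265,277), right crop at (531,57)). Next I'll hover over the tee.

```bash
python3 - <<'E'
from h import *
plan([(607,75,200,1.53,-.3)],None)
E
```

```text
from [ 497.4 -331.   200.6] 1.964 t 4.375 j [-0.32  0.37 -0.13 -0.   -1.07 -0.86] w -0.1 F [ 0.1  1.3 -0.3]
  row [0, 0, np.float64(0.217), np.float64(-128.3), np.float64(166.6), np.float64(0.3), -0.3]
  row [0, 0, np.float64(0.217), np.float64(-89.5), np.float64(190.3), np.float64(0.3), -0.3]
 -> (607, 75, 200, 1.53, -0.3)
```

carry_out([
  [0,0,0.217,-128.3,166.6,0,-0.3],
  [0,0,0.217,-128.3,166.6,0,-0.3],
  [0,0,0.217,-128.3,166.6,0,-0.3],
  [0,0,0.217,-128.3,166.6,0,-0.3],
  [0,0,0.217,-128.3,166.6,0,-0.3],
])

```text
clock: 5.0
position: [551.9, -126.3, 198.5]
ee_rot: [-0.09, 0.996, 0.0, -0.002]
contact_force: [-0.3, -0.5, 0.5]
gripper_width: 29.9
grasp_force: 0.0
```

carry_out([
  [0,0,0.217,-89.5,190,0,-0.3],
  [0,0,0.217,-89.5,190,0,-0.3],
  [0,0,0.217,-89.5,190,0,-0.3],
  [0,0,0.217,-89.5,190,0,-0.3],
  [0,0,0.217,-89.5,190,0,-0.3],
])

```text
clock: 5.62
position: [607.1, 75.3, 198.9]
ee_rot: [0.02, 1.0, -0.0, -0.001]
contact_force: [-0.3, -0.7, -0.5]
gripper_width: 29.7
grasp_force: 0.0
```

```bash
python3 - <<'E'
from h import *
rel((607,75,200),1.53)
d=get_image("wrist"); cv2.imwrite("pics/w1.png",d["color"])
print("pred tee",proj(d,(607,75,98)),"bar",proj(d,(590,8,85)),d["position"])
hsv=cv2.cvtColor(d["color"],cv2.COLOR_BGR2HSV)
for n,lo,hi,z in(("red",(0,150,90),(8,255,255),98),("red2",(172,150,90),(180,255,255),98),("blue",(108,130,60),(128,255,255),85)):
    m=cv2.inRange(hsv,lo,hi); k,l,st,c=cv2.connectedComponentsWithStats(m)
    for i in np.argsort(-st[1:,4])[:2]+1:
        r=cv2.minAreaRect(np.argwhere(l==i)[:,::-1].astype(np.float32))
        print(n,st[i],c[i].round(1),ray(d,c[i],z).round(1),r)
E
```

```text
pos [607.1  75.3 198.9] yaw 1.532 turn [-0.001 -0.002  0.002] shift [ 0.1 -0.3 -1.1] j6 [ 0.39  0.4  -0.09 -0.   -1.08 -2.  ] t 5.625 F [-0.3 -0.7 -0.5] w 29.7
pred tee [315.77444081 246.72090769] bar [205.64054075 217.68996309] [528.83321444  79.18329991 328.4108029 ]
red [ 314  210   21   71 1224] [324.  245.4] [606.3  79.9  98. ] ((324.0, 245.0), (70.0, 20.0), 90.0)
red [613 452   2   2   2] [613.5 452.5] [768.6 279.1  98. ] ((613.5, 452.5), (1.4142135381698608, 0.0), -135.0)
red2 [319 211   2   2   3] [319.3 211.7] [585.7  77.9  98. ] ((319.2500305175781, 211.75003051757812), (1.4142134189605713, 0.7071067094802856), 45.0)
red2 [328 233   3   2   3] [329.  233.3] [599.   83.1  98. ] ((329.0000305175781, 233.00003051757812), (1.4142134189605713, 1.4142134189605713), 45.0)
blue [ 179  193   81   34 2218] [220.  210.4] [585.8  17.3  85. ] ((219.0, 209.5), (33.0, 80.0), 90.0)
```

View pics/w1.png

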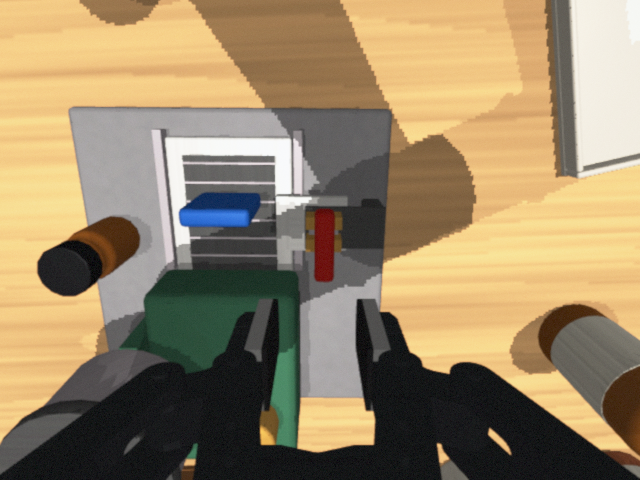

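The wrist view shows the red tee at (324,245), between the brass collar halves, and the blue bar's top at about (217,217). The tee is about 2–4 mm to +y of the fingers' midline, so I'll shift by 3 mm and descend.

carry_out([
  [0,0,0,0,3,50,-0.3],
  [0,0,0,0,3,90,-0.3],
  [0,0,0,0,3,111,-0.3],
  [0,0,0,0,3,111,-0.3],
])

```text
clock: 6.18
position: [605.8, 75.4, 87.3]
ee_rot: [0.021, 1.0, -0.001, -0.003]
contact_force: [0.3, -0.4, 0.5]
gripper_width: 29.8
grasp_force: 0.0
```

carry_out([
  [0,0,0,0,0,0,-1],
  [0,0,0,0,0,0,-1],
  [0,0,0,0,0,0,-1],
  [0,0,0,0,0,0,-1],
])

```text
clock: 6.68
position: [608.0, 78.6, 90.4]
ee_rot: [0.02, 1.0, 0.001, 0.001]
contact_force: [-1.3, 5.5, 0.5]
gripper_width: 10.5
grasp_force: 59.6
```

carry_out([
  [0,0,0,0,0,-6,-1],
  [0,0,0,0,0,-12,-1],
  [0,0,0,0,0,-18,-1],
  [0,0,0,0,0,-19,-1],
  [0,0,0,0,0,-19,-1],
])

```text
clock: 7.3
position: [607.7, 78.6, 106.5]
ee_rot: [0.02, 1.0, 0.001, 0.0]
contact_force: [2.7, 4.9, -11.4]
gripper_width: 10.6
grasp_force: 58.4
```

carry_out([
  [0,0,-0.15,0,0,0,-1],
  [0,0,-0.3,0,0,0,-1],
  [0,0,-0.45,0,0,0,-1],
  [0,0,-0.6,0,0,0,-1],
  [0,0,-0.75,0,0,0,-1],
])

```text
clock: 7.92
position: [608.0, 78.2, 106.5]
ee_rot: [-0.349, 0.937, 0.0, 0.001]
contact_force: [4.1, 3.3, -11.1]
gripper_width: 10.6
grasp_force: 58.4
```

carry_out([
  [0,0,-0.15,0,0,0,-1],
  [0,0,-0.3,0,0,0,-1],
  [0,0,-0.45,0,0,0,-1],
  [0,0,-0.6,0,0,0,-1],
  [0,0,-0.68,0,0,0,-1],
])

```text
clock: 8.55
position: [608.5, 78.2, 106.7]
ee_rot: [-0.641, 0.767, -0.0, 0.001]
contact_force: [4.2, 2.6, -11.5]
gripper_width: 10.8
grasp_force: 58.4
```

carry_out([
  [0,0,0,0,0,2,-1],
  [0,0,0,0,0,4,-1],
  [0,0,0,0,0,4,-0.5],
  [0,0,0,0,0,4,-0.3],
  [0,0,0,0,0,4,-0.3],
])

```text
clock: 9.18
position: [607.3, 77.6, 104.8]
ee_rot: [-0.64, 0.768, -0.0, -0.0]
contact_force: [-0.3, -0.6, -0.1]
gripper_width: 30.0
grasp_force: 0.0
```

carry_out([
  [0,0,0,0,0,0,-0.3],
  [0,0,0,0,0,-40,-0.3],
  [0,0,0,0,0,-90,-0.3],
  [0,0,0,0,0,-90,-0.3],
])

```text
clock: 9.68
position: [610.0, 78.6, 199.6]
ee_rot: [-0.641, 0.768, -0.002, 0.005]
contact_force: [-0.9, 0.4, -0.3]
gripper_width: 29.3
grasp_force: 0.0
```

```bash
python3 - <<'E'
from h import *
# move back over cassette front, closing line along mill x (yaw ~ -0.04+pi ), wrist look
plan([(540,5,230,np.pi-.04,-.3)])
E
```

```text
from [610.   78.6 199.6] 2.961 t 9.675 j [ 0.39  0.4  -0.09  0.   -1.07 -0.57] w 29.3 F [-0.9  0.4 -0.3]
  row [0, 0, np.float64(-0.14), np.float64(85.0), np.float64(55.7), np.float64(-30.4), -0.3]
 -> (540, 5, 230, 3.101592653589793, -0.3)
```

carry_out([
  [0,0,-0.14,85,55.7,-30,-0.3],
  [0,0,-0.14,85,55.7,-30,-0.3],
  [0,0,-0.14,85,55.7,-30,-0.3],
  [0,0,-0.14,85,55.7,-30,-0.3],
])

```text
clock: 10.18
position: [537.5, 4.5, 224.0]
ee_rot: [-0.692, 0.722, 0.0, -0.0]
contact_force: [-0.4, 0.3, -0.6]
gripper_width: 29.8
grasp_force: 0.0
```

```bash
python3 - <<'E'
from h import *
rel((540,5,230),np.pi-.04)
d=get_image("wrist"); cv2.imwrite("pics/w2.png",d["color"])
print(d["position"],[proj(d,(590,8,85)).round(), proj(d,(607,77,112)).round()])
E
```

```text
pos [537.5   4.5 224. ] yaw 3.1 turn [ 0.     0.    -0.001] shift [-0.6 -2.5 -6. ] j6 [ 0.31  0.25 -0.24 -0.   -1.08 -0.35] t 10.175 F [-0.4  0.3 -0.6] w 29.8
[534.24689645 -73.42054817 353.31763028] [array([240., 235.]), array([218., 346.])]
```

View pics/w2.png

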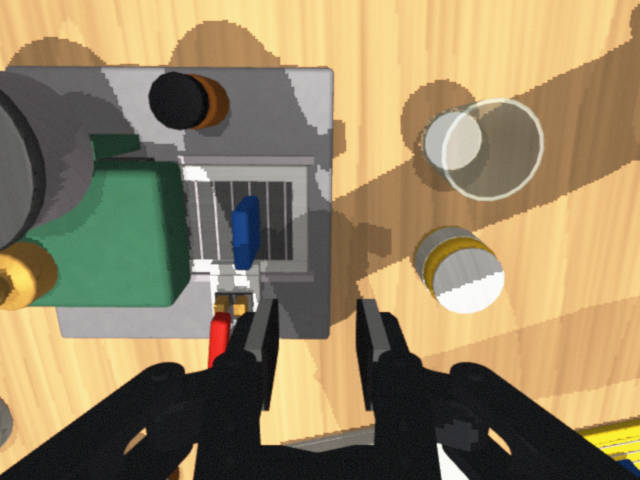

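The wrist view shows the tee now lying across at (219,340), twisted a quarter turn and raised. The blue bar's top is at about (240,237), matching the prediction of (240,235).

```bash
python3 - <<'E'
from h import *
Y=np.pi-.04
plan([(590,8,150,Y,-.3),(590,8,69,Y,-.3)])
E
```

```text
from [537.7   4.8 223.7] 3.101 t 10.225 j [ 0.31  0.25 -0.24 -0.   -1.08 -0.35] w 30.0 F [ 0.2  0.1 -0.6]
  row [0, 0, np.float64(-0.001), np.float64(-5.3), np.float64(-52.1), np.float64(73.7), -0.3]
 -> (590, 8, 150, 3.101592653589793, -0.3)
  row [0, 0, np.float64(-0.0), np.float64(0.0), np.float64(0.0), np.float64(81.0), -0.3]
 -> (590, 8, 69, 3.101592653589793, -0.3)
```

carry_out([
  [0,0,0,-5,-52,0,-0.3],
  [0,0,0,-5,-52,40,-0.3],
  [0,0,0,-5,-52,74,-0.3],
  [0,0,0,-5,-52,74,-0.3],
])

```text
clock: 10.72
position: [588.1, 7.5, 146.4]
ee_rot: [-0.693, 0.721, 0.002, -0.004]
contact_force: [-1.3, 0.4, 1.3]
gripper_width: 29.6
grasp_force: 0.0
```

carry_out([
  [0,0,0,0,0,25,-0.3],
  [0,0,0,0,0,50,-0.3],
  [0,0,0,0,0,70,-0.3],
  [0,0,0,0,0,81,-0.3],
  [0,0,0,0,0,81,-0.3],
])

```text
clock: 11.35
position: [590.0, 7.5, 69.5]
ee_rot: [-0.693, 0.721, -0.0, -0.0]
contact_force: [-0.6, -0.5, 0.8]
gripper_width: 30.0
grasp_force: 0.0
```

carry_out([
  [0,0,0,0,0,0,-1],
  [0,0,0,0,0,0,-1],
  [0,0,0,0,0,0,-1],
  [0,0,0,0,0,0,-1],
])

```text
clock: 11.85
position: [590.6, 7.5, 70.6]
ee_rot: [-0.693, 0.721, -0.001, 0.001]
contact_force: [0.1, 1.5, 5.6]
gripper_width: 10.9
grasp_force: 59.8
```

carry_out([
  [0,0,0,0,5,0,-1],
  [0,0,0,0,12,0,-1],
  [0,0,0,0,20,0,-1],
  [0,0,0,0,28,0,-1],
  [0,0,0,0,36,0,-1],
])

```text
clock: 12.48
position: [555.9, 9.2, 70.7]
ee_rot: [-0.693, 0.721, -0.002, 0.003]
contact_force: [4.8, -0.2, 5.8]
gripper_width: 11.3
grasp_force: 59.9
```

carry_out([
  [0,0,0,0,8,0,-1],
  [0,0,0,0,16,0,-1],
  [0,0,0,0,24,0,-1],
  [0,0,0,0,32,0,-1],
  [0,0,0,0,32,0,-1],
])

```text
clock: 13.1
position: [522.8, 10.6, 70.5]
ee_rot: [-0.693, 0.721, -0.001, 0.002]
contact_force: [1.9, 1.7, 6.0]
gripper_width: 10.9
grasp_force: 60.5
```

carry_out([
  [0,0,0,0,0,-10,-1],
  [0,0,0,0,0,-25,-1],
  [0,0,0,0,0,-55,-1],
  [0,0,0,0,0,-90,-1],
  [0,0,0,0,0,-115,-1],
])

```text
clock: 13.72
position: [520.4, 9.7, 185.5]
ee_rot: [-0.692, 0.722, 0.001, -0.001]
contact_force: [-0.1, 0.4, -4.0]
gripper_width: 10.9
grasp_force: 59.0
```

```bash
python3 - <<'E'
from h import *
d=get_image("wrist"); t=get_image("top")
cv2.imwrite("pics/w3.png",np.hstack([cv2.resize(d["color"],(400,300)),cv2.resize(t["color"][110:310,130:397],(400,300))]))
c=np.array([464,337.]); a=.2
tgt=c+20*np.array([np.sin(a),-np.cos(a)])
g=tgt-15*np.array([np.cos(a),np.sin(a)]); print(tgt,g)
plan([(*g,185,np.pi+a,-1),(*g,54,np.pi+a,-1)])
E
```

```text
[467.97338662 317.39866844] [453.27238795 314.41862848]
from [522.2  10.1 187. ] 3.101 t 13.825 j [ 0.33  0.26 -0.33  0.   -0.97 -0.37] w 10.9 F [ 0.6  0.2 -3. ]
  row [0, 0, np.float64(-0.12), np.float64(-150.6), np.float64(40.7), np.float64(1.0), -1]
  row [0, 0, np.float64(-0.12), np.float64(-154.4), np.float64(22.3), np.float64(1.0), -1]
 -> (np.float64(453.2723879482826), np.float64(314.41862848124924), 185, 3.3415926535897933, -1)
  row [0, 0, np.float64(-0.0), np.float64(0.0), np.float64(0.0), np.float64(131.0), -1]
 -> (np.float64(453.2723879482826), np.float64(314.41862848124924), 54, 3.3415926535897933, -1)
```

View pics/w3.png

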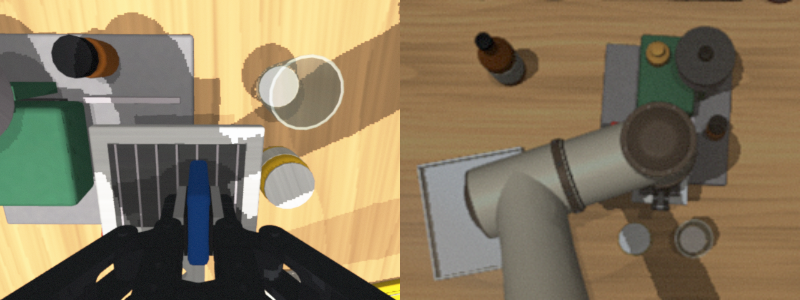

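The cassette is held level, with the bar between the pads, and everything else is undisturbed. Carrying it to the tray.

carry_out([
  [0,0,-0.03,-30,8,0,-1],
  [0,0,-0.06,-70,19,0,-1],
  [0,0,-0.09,-110,30,0,-1],
  [0,0,-0.12,-150,41,0,-1],
  [0,0,-0.12,-150,41,0,-1],
])

```text
clock: 14.45
position: [485.0, 163.1, 182.6]
ee_rot: [0.736, -0.677, -0.001, 0.002]
contact_force: [-0.5, -0.1, -3.6]
gripper_width: 10.8
grasp_force: 59.0
```

carry_out([
  [0,0,-0.03,-40,6,0,-1],
  [0,0,-0.06,-80,12,0,-1],
  [0,0,-0.09,-120,17,0,-1],
  [0,0,-0.12,-154,22,0,-1],
  [0,0,-0.12,-154,22,0,-1],
])

```text
clock: 15.08
position: [451.7, 314.0, 182.7]
ee_rot: [0.774, -0.633, -0.0, 0.002]
contact_force: [0.0, -0.1, -3.6]
gripper_width: 10.9
grasp_force: 58.9
```

carry_out([
  [0,0,0,0,0,25,-1],
  [0,0,0,0,0,50,-1],
  [0,0,0,0,0,75,-1],
  [0,0,0,0,0,95,-1],
  [0,0,0,0,0,95,-1],
])

```text
clock: 15.7
position: [451.5, 310.5, 87.0]
ee_rot: [0.773, -0.634, -0.0, 0.004]
contact_force: [0.3, 0.6, -3.5]
gripper_width: 11.1
grasp_force: 59.0
```

```bash
python3 - <<'E'
from h import *
rel((453,314,56),3.3416)
d=get_image("wrist"); t=get_image("scene")
cv2.imwrite("pics/w4.png",np.hstack([cv2.resize(d["color"],(400,300)),cv2.resize(t["color"][150:300,350:550],(400,300))]))
E
```

```text
pos [451.5 310.5  87. ] yaw -2.945 turn [ 0.006 -0.004 -0.003] shift [-3.2 -2.3 31. ] j6 [ 0.9   0.43 -0.38 -0.   -0.77 -0.7 ] t 15.7 F [ 0.3  0.6 -3.5] w 11.1
```

View pics/w4.png

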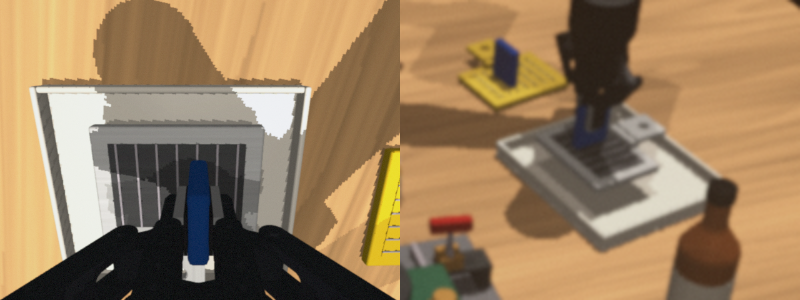

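The cassette sits level about 30 mm above the tray floor, clear of the walls on every side, with the ear inside (scene crop (640,127)). Lowering gently now.

carry_out([
  [0,0,0,0,0,8,-1],
  [0,0,0,0,0,16,-1],
  [0,0,0,0,0,23,-1],
  [0,0,0,0,0,28,-1],
  [0,0,0,0,0,28,-1],
])

```text
clock: 16.42
position: [452.5, 313.2, 60.8]
ee_rot: [0.774, -0.633, 0.0, 0.001]
contact_force: [-0.7, 0.6, -4.1]
gripper_width: 11.1
grasp_force: 59.0
```

carry_out([
  [0,0,0,0,0,1.5,-1],
  [0,0,0,0,0,3,-1],
  [0,0,0,0,0,4,-1],
  [0,0,0,0,0,5,-1],
  [0,0,0,0,0,5,-1],
])

```text
clock: 17.05
position: [452.7, 313.4, 56.3]
ee_rot: [0.774, -0.633, 0.0, 0.0]
contact_force: [0.7, -0.4, -3.9]
gripper_width: 10.9
grasp_force: 59.0
```

carry_out([
  [0,0,0,0,0,0.7,-1],
  [0,0,0,0,0,1.4,-1],
  [0,0,0,0,0,2,-1],
  [0,0,0,0,0,2,-1],
])

```text
clock: 17.55
position: [452.8, 313.5, 55.6]
ee_rot: [0.774, -0.633, 0.0, -0.0]
contact_force: [-3.9, -2.5, 4.9]
gripper_width: 10.9
grasp_force: 60.4
```

Contact with the floor (force changed from -4 to +5 N). Releasing and backing straight up.

carry_out([
  [0,0,0,0,0,0,-0.8],
  [0,0,0,0,0,0,-0.5],
  [0,0,0,0,0,0,-0.2],
  [0,0,0,0,0,0,-0.2],
  [0,0,0,0,0,0,-0.2],
])

```text
clock: 18.18
position: [452.8, 313.5, 54.2]
ee_rot: [0.774, -0.633, 0.0, -0.0]
contact_force: [-0.5, -0.1, -0.4]
gripper_width: 34.1
grasp_force: 0.0
```

carry_out([
  [0,0,0,0,0,-20,-0.2],
  [0,0,0,0,0,-60,-0.2],
  [0,0,0,0,0,-110,-0.2],
  [0,0,0,0,0,-150,-0.2],
  [0,0,0,0,0,-150,-0.2],
])

```text
clock: 18.8
position: [454.2, 314.8, 208.2]
ee_rot: [0.774, -0.633, 0.0, -0.004]
contact_force: [-0.4, 1.2, -0.1]
gripper_width: 33.9
grasp_force: 0.0
```

```bash
python3 - <<'E'
from h import *
d=get_image("wrist"); t=get_image("scene")
s=t["color"][140:340,120:520]
cv2.imwrite("pics/end.png",np.vstack([cv2.resize(s,(560,280)),cv2.resize(d["color"],(560,300))[:300]]))
print(read_state()["contact_force"])
E
```

```text
[-0.21813197  0.34750214 -0.26161763]
```

View pics/end.png

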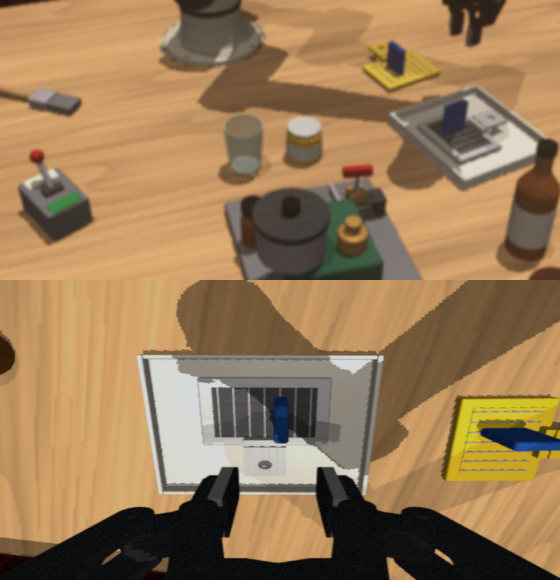

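The cassette lies flat and fully inside the tray (ear at (265,460)). The toggle is off (37,156), the tee is raised and twisted (357,171), and the bystanders haven't moved.

```bash
python3 -c "
from bench import *
print(job_done())"
```

```text
the job is handed in; nothing more can be done
None
```

I handed the job in at about 19 s: the final pictures show the toggle off, the plunger latched open, the cassette flat and the right way up in the white tray, and nothing else visibly moved; no verdict came back.

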